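Move a sample basket from the drip arm to the locking drying arm

ROBOT

A 6-joint arm with a two-finger parallel gripper is mounted at the origin on a cart in front of the work surface, level with it; the furniture and walls round the work are solid. World frame = base frame: x ahead of the robot, y to its left, z up, the work surface at z = 0. Lengths are in m, angles in rad, forces in N, time in s.
With the tool pointing down it reaches from about 0.15 to 0.775 m from the base axis. Payload 6.1 kg.
Tool frame: the origin (TCP) lies on the centre line of the jaws, within the pads' length; the fingertips stand 19 mm ahead of it and the grasp point (between the pads) is the TCP; z points along the fingers, y is the line along which they close (so a half turn about z gives the same grasp; the last joint's range is limited). The gripper opens to 85 mm and grips with 20 to 120 N. Pads are 22 mm wide; open, the fingers measure 114 mm over their backs; the gripper's body (76 mm by 85 mm) begins 54 mm behind the grasp point. The pads swing forward as they close: fully open they stand 13 mm farther back than shut.
Start: joints at [1.23, 0.126, -0.04, 1.405, 0, 1.571], TCP at [0.175, 0.495, 0.25] pointing down, gripper open.
Joint ranges: [-2.72, 2.72], [-0.95, 1.95], [-1.27, 1.35], [-1.78, 2.02], [-1.46, 1.47], [-3.14, 3.14]. Speed limits (rad/s): [2.39, 2.39, 3.01, 3.14, 3.14, 3.14].

INTERFACE

Orientations are given as a unit quaternion [x, y, z, w].
In Python, from workcell import sensors, viewer, order gives the robot as it stands.
- The arm moves only by the tool send_rows, never from a script. Its argument "motion" is a list of rows, each a list of 4 numbers: the shift along the tool's x, y, z in mm, then the turn about the tool's z in degrees. In form: [[tx, ty, tz, roll], ...]. A call has 1 to 12 rows; each row shifts and turns the commanded pose from where the row before left it, along the tool's axes as they then stand; what a row does not reach is not made up. A row lasts 1/12 s, in which the tool goes at most 41.7 mm and 7.16 degrees, less where a joint would pass 70% of its speed; a pose out of reach is approached as far as the arm can. A call with a gripper value outside its range is refused whole. "claw" is the closure in counts, from 0 (fully open) to 255 (shut), set as the call begins (left out, the last holds). The fingers move at their own pace and stop on an object; the grip force is fixed at half the most. Time passes only in rows, so rows that do not move let the fingers close. It gives the time, the measured TCP pose, the force, the opening and the grip force at its end, in the units of the state.
- sensors.sense(): the state, without advancing time (a new reading comes with each control period).
- viewer.camera(name): name is "scene" or "top"; returns a dict with "frame" (400x640x3 uint8, red, green, blue), "fovy" (degrees; the focal length in pixels is half the picture's height over the tangent of half this angle, whatever the lens; pixels are square), "cx", "cy" (the principal point, pixels), "R" (3x3) and "t" (3): a world point X has camera coordinates R X + t. Camera axes: x right, y down, z forward; pixel columns grow to the right and rows downward; lengths in m; the calibration is good to about 2 mm. A picture is of the moment at which its call begins. There is no depth.
- order.sign_off(): hands the job in; it is judged then, once.
The state is a dict: "clock": time; "joints": joint angles; "joint_velocities": joint speeds; "effort": joint torques, N m; "ee_pos": TCP position; "eef_rot": TCP orientation; "wrist_force": force on the tool from outside, world axes, zero at the start; "wrist_torque": the same for the moment, N m; "grip_width": finger opening in m; "grasp_force": force on a finger pad.
Only numpy, scipy, OpenCV 4.12 (cv2) and the standard library are available. Lean on these libraries where they do the work, as an engineer would, in place of code of your own. Each camera call takes 0.05 s, during which the arm holds its last target. There are 200 camera calls.

TASK

Take the hanging wire basket with its sample dish off the grey drip stand and, keeping it level throughout (never tipped by more than about 8 degrees) and never setting it down, thread it over the upturned tip of the blue drying stand's arm and let its cross-bar down onto the flat front part of that arm. Then slide it gently back along the arm until the bar stops against the shoulder, press it down past the brass spring catch to the bottom of the notch, and let go so that it hangs there locked. Do not push hard on the blue stand (stay below 25 N), keep the dish in the basket and leave the other things on the bench alone.

Things in the scene. Friction and masses are not known exactly. Their poses are not given: they have to be found in the camera images.
- basket: bright wire basket, 80 mm (its x) by 90 mm (its y) by 45 mm high, about 0.2 kg; origin at the centre of its underside, z up. A rigid steel bail rises from the middle of its y sides to a level cross-bar; the opening under it is 83 mm wide, 90 mm high. It starts hanging by the cross-bar on the grey stand's arm, its x nearly along that stand's x
- bar (a point): middle of the basket's cross-bar: a round bar of 7 mm diameter along the basket's y, its axis 140 mm above the underside. It is what rests on an arm; the basket swings freely about it
- grip (a point): centre of the orange grip block, 22x22 mm and 36 mm high, on top of the bail, 45 mm straight above the cross-bar's axis and rigid with it; grasp it from above across its flats (x or y of the basket), fingers reaching no more than 28 mm below this centre
- drip_stand: grey stand, fixed; origin on the bench under its post's axis; its aluminium arm points along the stand's -x, about towards the robot. Base plate 12 mm thick, 110 mm wide, from 140 mm in front of the post's axis to 30 mm behind
- drip_arm (a point): point on the post's axis at the height of the flat top of the grey stand's arm (200 mm above the bench), axes as the stand's. The arm is 12 mm wide, 14 mm deep, and ends in an upturned lip 160 to 167 mm in front of this point, 8 mm higher than the flat. The head block round this point is 34 mm long, 32 mm wide, and rises 6 mm over the flat
- dry_stand: blue stand, fixed; same frame, base, post and head block as the grey one; its blue arm points along the stand's -x. The arm slides in the head block and was clamped firmly by hand, so how far it sticks out is not given and must be seen or felt: the inner face of its lip lies anywhere from 160 to 220 mm in front of the post's axis
- dry_arm_axis (a point): point on the blue stand's post axis at the height of its arm's flat top (200 mm above the bench), axes as the stand's. Arm 12 mm wide, 24 mm deep; its upturned lip is 7 mm thick and 8 mm higher than the flat. From the lip's inner face the flat runs 83 mm back to a notch 10 mm wide, 13.5 mm deep, across the arm
- dry_front (a point): point on the flat top of the blue arm, 148 mm in front of the post's axis: flat arm, between lip and notch, for every setting. The notch's rear wall runs straight up into a shoulder 9 mm higher than the flat, 93 mm behind the lip's inner face (so 67 to 127 mm in front of the post's axis). A bar slid back over the notch stops on this shoulder
- dry_home (a point): point on the post's axis at the height of the cross-bar's axis when home: 190 mm above the bench, 13.5 mm lower than when sliding on the flat. A brass spring catch pokes 5.5 mm out of the notch's front wall, sloping, its top level with the flat; the basket's weight does not pass it, a push of 4 to 14 N with the bar along the rear wall does. Bar home: under the catch
- dish_mid (a point): centre of the lidded aluminium sample dish, 68 mm diameter, 24 mm high, lying loose in the basket
- timer_mid (a point): bystander: centre of a small grey timer, 58x58x18 mm, on the bench
- tape_mid (a point): bystander: centre of a roll of tape lying flat, 96 mm across, 48 mm high
- marker_mid (a point): bystander: middle of a red-and-white marker lying on the bench, 135 mm long, 17 mm thick
Not all that is in view belongs to the job. Of the things shaped like the basket, the bare steel one is meant.

How it is judged:
On the way, in this order (a step that is already met when the one before it is completed fails the run):
1. the basket is off the drip stand: its bar is beyond the arm's tip (more than 170 mm in front of the post's axis) or over 60 mm to the side, touching neither stand (contact force between basket and drip_stand below 0.05 N and contact force between basket and dry_stand below 0.05 N and (x of bar in the frame of drip_stand below -0.17 m or y of bar in the frame of drip_stand above 0.06 m or y of bar in the frame of drip_stand below -0.06 m)), for 0.1 s.
2. the cross-bar lies on the flat front part of the drying arm (bar axis 201 to 208 mm above the bench, over the arm, pressing on it with over 0.5 N) (y of bar in the frame of dry_stand between -0.02 and 0.02 m and x of bar in the frame of dry_stand between -0.225 and -0.055 m and z of bar in the frame of dry_stand between 0.201 and 0.208 m and contact force between basket and dry_stand above 0.5 N), for 0.2 s.
At the end, for the whole second after the job is handed in: the cross-bar lies at the bottom of the drying arm's notch under the catch (bar axis 187 to 192.5 mm above the bench), the basket hangs there nearly at rest (under 0.15 m/s and 1.2 rad/s) and level within 0.12 rad, with the dish inside it, lying within 20 mm of its middle (y of bar in the frame of dry_stand between -0.02 and 0.02 m and x of bar in the frame of dry_stand between -0.225 and -0.055 m and z of bar in the frame of dry_stand between 0.187 and 0.1925 m and contact force between basket and dry_stand above 0.5 N and angle between basket's own z axis and vertical below 0.12 rad and linear speed of basket below 0.15 m/s and angular speed of basket below 1.2 rad/s and horizontal distance between dish_mid and basket below 0.02 m and z of dish_mid in the frame of basket between 0 and 0.03 m); the robot touches nothing.
It fails at once if the basket is pressed on the drying stand with more than 25 N (contact force between basket and dry_stand above 25 N).
It fails at once if the basket is set down or dropped (its underside lower than 30 mm above the bench) (height (world z) of basket below 0.03 m).
It fails at once if the basket tilts more than 0.15 rad (about 9 degrees) (angle between basket's own z axis and vertical above 0.15 rad).
It fails at once if the dish leaves the basket (distance between dish_mid and basket above 0.06 m).
It fails at once if a bystander is moved by more than 25 mm (distance of any of timer_mid, tape_mid, marker_mid from where it was at the start of the episode above 0.025 m).
It also fails if it takes over 69 s, if anything falls off the work surface, if the arm or the gripper's body presses on something with over 40 N, if the wrist force passes 120 N, or if a joint passes its speed limit or range.

## Working session

There is one attempt and no reset: what is moved stays moved. The work goes in short steps, Python scripts to look and compute and a tool call to move; the robot and the scene stay as the last step left them, time stands still between calls to the robot, and variables do not carry over. Pictures are saved under pics/ and viewed, at most 10 in all, crops included, and the job is handed in when it is done.

Besides the shell and the picture viewer there is one more tool, called after "Request:" as a command line: name --pt "numbers of a row" for each row, then --argument value for the rest. send_rows: Moves the arm, as the interface text tells. Its arguments: {"type":"object","properties":{"motion":{"type":"array"},"claw":{"type":"number"}},"required":["motion"]}

```bash
mkdir -p pics; ls; python3 - <<'E'
from workcell import sensors, viewer
import cv2
s=sensors.sense()
for k,v in s.items(): print(k,v)
for n in("scene","top"):
    c=viewer.camera(n); cv2.imwrite(f"pics/{n}0.png",c["frame"][:,:,::-1]); print(n,c["fovy"],c["cx"],c["cy"],c["R"],c["t"])
E
```

```text
pics
clock 0.0
joints [ 1.23000943e+00  1.26373607e-01 -4.06032208e-02  1.40541127e+00
 -1.63249292e-05  1.57082679e+00]
joint_velocities [ 4.19928720e-04  1.02534482e-03  1.18553833e-05 -7.68940221e-04
 -3.77801800e-04 -2.09438501e-04]
effort [ 1.48181429e-03 -4.35910606e+01  3.52926743e+01  1.73099939e-02
 -1.33345716e-05 -1.60961395e-05]
ee_pos [0.17534693 0.49444733 0.249534  ]
eef_rot [ 1.69585067e-01  9.85515231e-01 -7.85743536e-04 -1.26901811e-04]
wrist_force [0.84020539 0.0587881  0.00423529]
wrist_torque [-0.0008544  -0.02711288 -0.0329651 ]
grasp_force 0.0
grip_width 0.08511454367103033
scene 57.56391570514121 313.9834095909715 195.14511560772402 [[-0.72804153 -0.68536774 -0.01505306]
 [-0.51004474  0.55621268 -0.65611113]
 [ 0.4580501  -0.46999842 -0.75451414]] [0.51386716 0.32173539 1.38118091]
top 49.76553252612513 323.9647432434644 198.84032130728448 [[ 0.00279169 -0.99998072 -0.00554612]
 [-0.99716176 -0.00236646 -0.07525179]
 [ 0.07523722  0.00574046 -0.99714914]] [0.17932979 0.55880721 1.53754788]
```

View pics/scene0.png

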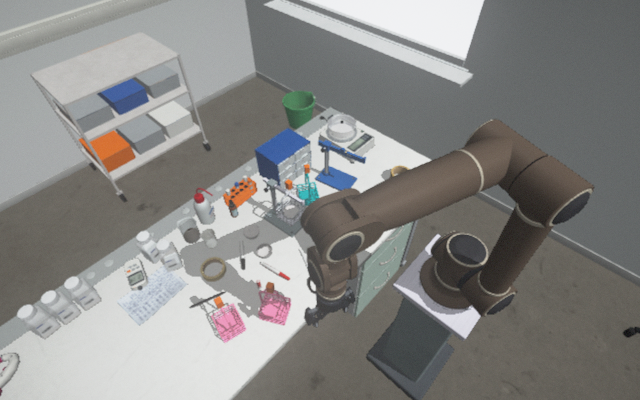

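View pics/top0.png

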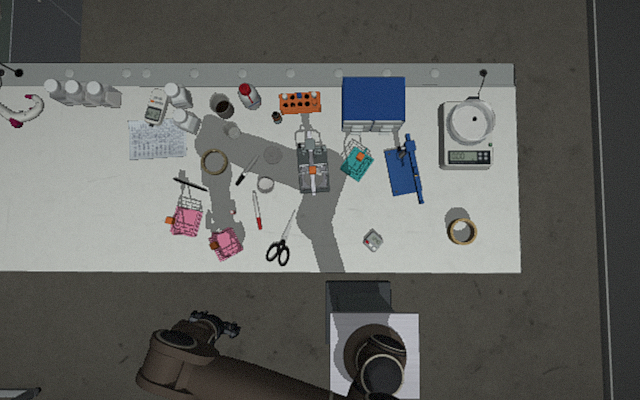

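```bash
python3 - <<'E'
import cv2,numpy as np
a=cv2.imread("pics/top0.png")[120:220,275:435]; b=cv2.imread("pics/scene0.png")[130:240,250:400]
cv2.imwrite("pics/c1.png",cv2.resize(a,None,fx=5,fy=5,interpolation=cv2.INTER_CUBIC))
cv2.imwrite("pics/c2.png",cv2.resize(b,None,fx=5,fy=5,interpolation=cv2.INTER_CUBIC))
E
```

```text
(no output)
```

View pics/c1.png

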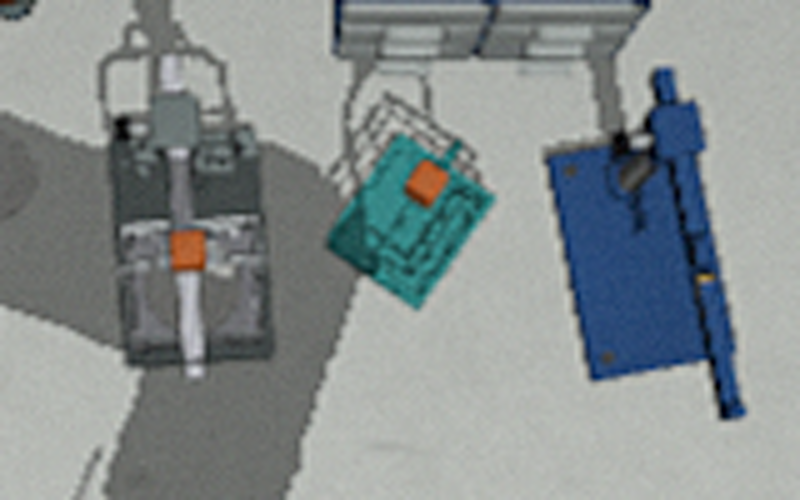

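View pics/c2.png

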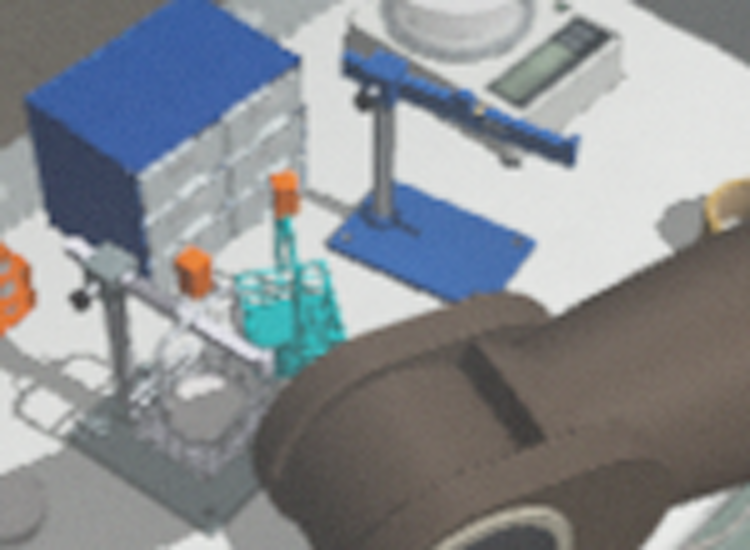

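```bash
cat > h.py <<'E'
import numpy as np,cv2
from workcell import sensors, viewer
def ray(c,p):
    f=200/np.tan(np.radians(c["fovy"]/2)); R=np.array(c["R"]);t=np.array(c["t"])
    d=R.T@np.array([(p[0]-c["cx"])/f,(p[1]-c["cy"])/f,1]); return -R.T@t,d
def plane(c,p,z):
    o,d=ray(c,p); return o+d*(z-o[2])/d[2]
def proj(c,X):
    f=200/np.tan(np.radians(c["fovy"]/2)); q=np.array(c["R"])@X+np.array(c["t"]); return f*q[0]/q[2]+c["cx"],f*q[1]/q[2]+c["cy"]
def tri(a,p,b,q):
    o1,d1=ray(a,p);o2,d2=ray(b,q); k=np.linalg.lstsq(np.c_[d1,-d2],o2-o1,rcond=None)[0]
    A=o1+k[0]*d1;B=o2+k[1]*d2; return (A+B)/2,np.linalg.norm(A-B)
def orange(c,box):
    x0,y0,x1,y1=box; h=cv2.cvtColor(np.ascontiguousarray(c["frame"]),cv2.COLOR_RGB2HSV)[y0:y1,x0:x1]
    m=cv2.inRange(h,(3,150,90),(17,255,255)); cs,_=cv2.findContours(m,cv2.RETR_EXTERNAL,cv2.CHAIN_APPROX_NONE)
    return [(np.array(cv2.minAreaRect(k)[0])+(x0,y0),cv2.minAreaRect(k)[1:],cv2.contourArea(k)) for k in cs if cv2.contourArea(k)>8]
E
python3 - <<'E'
from h import *
T=viewer.camera("top");S=viewer.camera("scene")
print("top",orange(T,(295,150,330,190)),"scene",orange(S,(275,170,300,195)))
g=orange(T,(295,150,330,190))[0][0]; print("grip",plane(T,g,.2665))
f=T["frame"].astype(int); b=(f[:,:,2]>f[:,:,0]*1.6)&(f[:,:,2]>f[:,:,1]*1.25)
P=[]
for r in range(130,208):
    cols=np.where(b[r,395:430])[0]+395
    if len(cols):
        p=plane(T,(cols.max()+.0,r),.2); P.append(p); print(r,cols.min(),cols.max(),p[:2].round(4), f[r,cols.max()+1], f[r,cols.max()])
h=cv2.cvtColor(np.ascontiguousarray(T["frame"]),cv2.COLOR_RGB2HSV)
m=cv2.inRange(h[165:185,405:425],(12,110,80),(35,255,255)); v,u=np.where(m); print("catch",u+405,v+165)
if len(u): print(plane(T,(u.mean()+405,v.mean()+165),.199))
E
```

```text
top [(array([312. , 169.5]), ((7.0, 6.0), 90.0), 36.0)] scene [(array([289.07692242, 183.61538506]), ((8.320503234863281, 4.992301940917969), 56.3099365234375), 24.0)]
grip [0.62987522 0.21625305 0.2665    ]
134 406 408 [ 0.7558 -0.0914] [ 86 103 129] [ 26  63 120]
135 406 409 [ 0.7525 -0.0946] [155 159 160] [ 76  94 125]
136 406 409 [ 0.7493 -0.0946] [148 159 162] [ 54  92 129]
137 406 409 [ 0.746  -0.0945] [148 154 162] [ 29  68 120]
138 406 409 [ 0.7427 -0.0945] [124 129 142] [ 30  66 120]
139 406 409 [ 0.7394 -0.0945] [ 87  92 108] [ 27  57 103]
140 407 413 [ 0.7362 -0.1073] [148 152 157] [ 72  86 116]
141 406 413 [ 0.7329 -0.1073] [ 94 104 123] [ 27  65 121]
142 405 414 [ 0.7296 -0.1105] [156 158 156] [ 73  92 119]
143 405 414 [ 0.7264 -0.1104] [152 159 163] [ 57  83 122]
144 404 414 [ 0.7231 -0.1104] [147 150 156] [ 37  68 118]
145 404 414 [ 0.7198 -0.1103] [116 122 129] [ 28  65 114]
146 405 414 [ 0.7166 -0.1103] [ 80  90 114] [ 26  65 118]
147 398 414 [ 0.7133 -0.1103] [ 75  94 120] [ 28  65 115]
148 406 415 [ 0.71   -0.1134] [149 154 161] [ 58  85 130]
149 395 415 [ 0.7068 -
[... 2528 characters left out ...]
0.5644 -0.1307] [160 164 163] [ 82 103 133]
194 395 421 [ 0.5611 -0.1307] [152 163 166] [ 56  92 134]
195 395 421 [ 0.5579 -0.1306] [149 157 165] [ 28  70 123]
196 418 421 [ 0.5547 -0.1306] [126 133 145] [ 32  67 119]
197 419 421 [ 0.5515 -0.1305] [ 84 101 127] [ 27  61 116]
198 419 422 [ 0.5483 -0.1337] [165 171 174] [ 79 102 136]
199 419 422 [ 0.5451 -0.1336] [155 161 160] [ 52  80 107]
200 419 422 [ 0.5419 -0.1336] [120 126 128] [20 45 74]
201 419 423 [ 0.5387 -0.1367] [152 158 160] [ 62  92 123]
202 419 423 [ 0.5355 -0.1367] [138 147 160] [ 20  65 126]
203 420 421 [ 0.5323 -0.1303] [ 79  92 118] [ 63  82 105]
catch [414 415 416 417] [175 175 175 175]
[ 0.62245882 -0.11410677  0.199     ]
```

```bash
cat >> h.py <<'E'
def local(dst,yaw=None):
    # shift of TCP to world point, in tool axes (mm), plus roll to bring tool y to azimuth yaw(deg)
    from scipy.spatial.transform import Rotation as Ro
    s=sensors.sense(); M=Ro.from_quat(s["eef_rot"]).as_matrix(); d=M.T@(np.array(dst)-s["ee_pos"])*1e3
    az=np.degrees(np.arctan2(M[1,1],M[0,1])); r=None if yaw is None else -((yaw-az+90)%180-90)
    print("ee",np.round(s["ee_pos"],4),"az",az.round(2),"shift",d.round(1),"roll",r); return d,r
E
python3 - <<'E'
from h import *
T=viewer.camera("top");S=viewer.camera("scene")
def cen(c,box):   # weighted centroid of orange-ness
    x0,y0,x1,y1=box;f=c["frame"][y0:y1,x0:x1].astype(float);w=np.clip(f[:,:,0]-f[:,:,2]-50,0,None);v,u=np.mgrid[y0:y1,x0:x1];return (u*w).sum()/w.sum(),(v*w).sum()/w.sum()
gt=cen(T,(304,162,321,178)); gs=cen(S,(281,174,298,194))
print(gt,gs,"grip top-plane",plane(T,gt,.264),"scene",plane(S,gs,.25),"tri",tri(T,gt,S,gs))
f=T["frame"].astype(float)
def edge(r,c0,c1):  # right blue/white edge
    seg=f[r,c0:c1,0]; return c0-.5+np.clip((155-seg)/(155-28),0,1).sum()
F=np.array([plane(T,(edge(r,420,430),r),.2)[:2] for r in range(192,199)])
B=np.array([plane(T,(edge(r,413,425),r),.209)[:2] for r in range(155,171)])
print("front",F.round(4).tolist());print("back",B[::4].round(4).tolist())
A=np.r_[F,B];p=np.polyfit(A[:,0],A[:,1],1);print("slope",p,np.degrees(np.arctan(p[0])),np.polyfit(B[:,0],B[:,1],1))
yaw=np.arctan(p[0]);
for x in(.54,.58,.62): print("centreline",x,p[0]*x+p[1]+.006/np.cos(yaw))
for r in range(188,206): print(r,f[r,414:426,0].astype(int),f[r,420:423,2].astype(int))
# grey arm
for r in range(146,196): print(r,f[r,304:320].sum(1).astype(int)//3) if r in(152,155,158,176,180,184,188,191,192,193,194,195) else None
E
```

```text
(np.float64(312.22267984623835), np.float64(169.65266337177374)) (np.float64(288.7539440907833), np.float64(182.95073346249654)) grip top-plane [0.62976492 0.21565227 0.264     ] scene [0.63194312 0.21272621 0.25      ] tri (array([0.63050931, 0.21529827, 0.25322551]), np.float64(0.002134391883078488))
front [[0.5676, -0.1306], [0.5644, -0.1308], [0.5611, -0.1315], [0.5579, -0.1321], [0.5547, -0.1325], [0.5515, -0.1336], [0.5483, -0.1332]]
back [[0.6856, -0.1096], [0.6727, -0.1118], [0.6598, -0.1138], [0.6469, -0.1171]]
slope [ 0.17584208 -0.23018862] 9.973052920002788 [ 0.18118841 -0.23373339]
centreline 0.54 -0.12914184220063618
centreline 0.58 -0.12210815888275117
centreline 0.62 -0.11507447556486614
188 [ 43  24  10  36  43  43  31  55 158 186 180 178] [113 117 168]
189 [ 41  38  11  33  46  46  35  25 145 189 179 175] [120 108 154]
190 [ 40  38  13  20  45  40  40  69 153 188 181 180] [124 127 162]
191 [ 22  28  12  14  29  43  29 103 168 188 178 181] [117 134 170]
192 [104 155 120   0  36  40  25  96 166 186 177 177] [116 131 167]
193 [178 192 153  51  25  44  38  80 158 186 17
[... 973 characters left out ...]

158 [ 71  75  71  68  61  95 119 114 103  82  60  68  72  70  67  72]
176 [ 98 101 107 106 101 102 131 175 184 194 154  92 101  98 101  92]
180 [ 98  99 101 104  99 101  74 145 187 187 139  91  99 100  99  96]
184 [117 114 114  99  95 102  83 155 190 184 165 120  94 106  95  92]
188 [ 81  87  90  86  87  78  70 120 173 179 193 150  63  72  79  72]
191 [ 65  76  74  71  75  73  64  75 156 167 143 105  46  61  60  56]
192 [ 61  62  52  61  54  51  52  56 106 121 103  86  56  69  71  86]
193 [ 71  77  70  88  95  94  97  85 143 179 178 138  89  99 104 110]
194 [ 99  99 102 109 111 113 110  88 154 204 208 155 104 108 112 106]
195 [107 111 109 114 107 111 103 100 124 142 139 127 100 110 104 106]
```

Request:
send_rows --pt "0 0 -8 5.5" --pt "0 0 -8 5.5" --pt "0 0 -8 5.5" --pt "0 0 -8 5.5" --pt "0 0 -8 5.5" --pt "0 0 -8 5.5" --pt "0 0 -8 5.5" --pt "0 0 -8 5.5" --pt "0 0 -8 5.5" --pt "0 0 -8 5.5" --pt "0 0 -8 5.5" --pt "0 0 -8 5.5" --claw 0

```text
clock: 1.3
ee_pos: [0.1754, 0.4947, 0.3466]
eef_rot: [0.681, 0.733, -0.0, 0.0]
wrist_force: [1.1, -0.1, 0.0]
grip_width: 0.0854
grasp_force: 0.0
```

```bash
python3 -c "
from h import *
local((.630,.2155,.335),4.3); print(sensors.sense()['joints'])"
```

```text
ee [0.1754 0.4947 0.3466] az 4.2 shift [-311.8  432.9   11.6] roll -0.09716631677063958
[1.23002208e+00 1.47708559e-01 1.97828957e-01 1.62105341e+00
 2.87585859e-05 2.72746511e+00]
```

Request:
send_rows --pt "-12 17 0 0" --pt "-24 34 0 0" --pt "-24 34 0 0" --pt "-24 34 0 0" --pt "-24 34 0 0" --pt "-24 34 0 0" --pt "-24 34 0 0" --pt "-24 34 0 0" --pt "-24 34 0 0" --pt "-24 34 0 0" --pt "-24 34 0 0" --pt "-12 17 0 0"

```text
clock: 2.3
ee_pos: [0.5722, 0.2579, 0.3451]
eef_rot: [0.68, 0.733, -0.001, 0.0]
wrist_force: [0.1, 0.4, -0.6]
grip_width: 0.0854
grasp_force: 0.0
```

Request:
send_rows --pt "-12 20 0 0" --pt "-12 20 0 0" --pt "-10 13 0 0" --pt "0 0 0 0" --pt "0 0 0 0"

```text
clock: 2.72
ee_pos: [0.625, 0.2305, 0.3453]
eef_rot: [0.68, 0.734, -0.001, -0.0]
wrist_force: [-0.2, -0.7, 0.3]
grip_width: 0.0854
grasp_force: 0.0
```

```bash
python3 - <<'E'
from h import *
local((.630,.2155,.335),4.3)
a=viewer.camera("top")["frame"][110:230,240:440]; b=viewer.camera("scene")["frame"][130:250,220:400]
a,b=[cv2.resize(np.ascontiguousarray(i[:,:,::-1]),(400*i.shape[1]//i.shape[0],400),interpolation=cv2.INTER_CUBIC) for i in(a,b)]
cv2.imwrite("pics/p1.png",cv2.resize(np.hstack([a,b]),(800,253)))
E
```

```text
ee [0.625  0.2305 0.3453] az 4.39 shift [-15.3   3.9  10.3] roll 0.08896372618977466
```

View pics/p1.png

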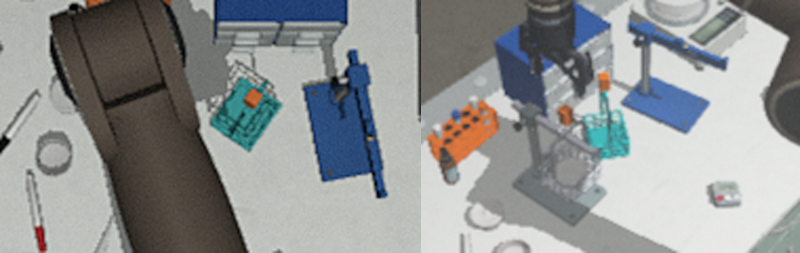

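Request:
send_rows --pt "-8 2 0 0" --pt "-7 2 10 0" --pt "0 0 15 0" --pt "0 0 15 0" --pt "0 0 12 0" --pt "0 0 0 0" --pt "0 0 0 0"

```text
clock: 3.4
ee_pos: [0.6287, 0.2164, 0.2945]
eef_rot: [0.679, 0.734, -0.0, -0.0]
wrist_force: [0.7, 1.1, -0.3]
grip_width: 0.0852
grasp_force: 0.0
```

```bash
python3 - <<'E'
from h import *
local((.630,.215,.2485),4.3)
S=viewer.camera("scene"); f=S["frame"].astype(float)
print(orange(S,(270,165,300,200)))
cv2.imwrite("pics/p2.png",cv2.resize(np.ascontiguousarray(S["frame"][110:240,240:400,::-1]),None,fx=4.5,fy=4.5,interpolation=cv2.INTER_CUBIC))
E
```

```text
ee [0.6287 0.2164 0.2945] az 4.51 shift [-1.5  1.2 46. ] roll 0.21245784353646968
[]
```

View pics/p2.png

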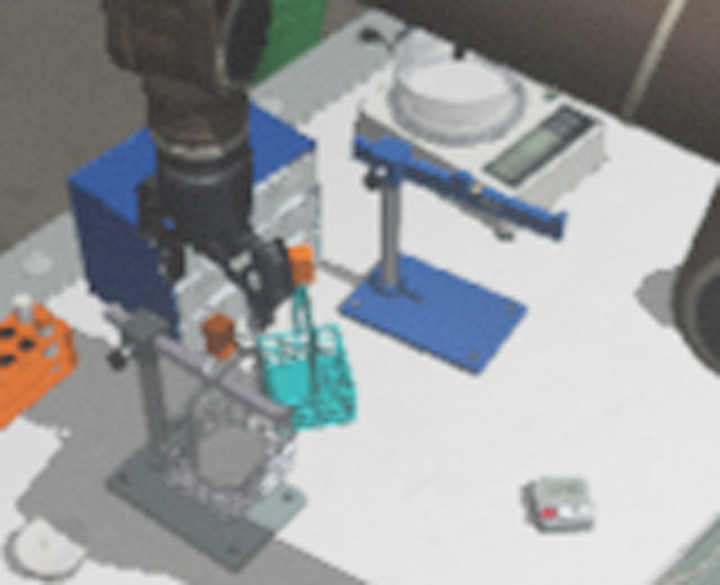

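Request:
send_rows --pt "-1 1 12 0" --pt "0 0 14 0" --pt "0 0 12 0" --pt "0 0 8 0" --pt "0 0 0 0" --pt "0 0 0 0"

```text
clock: 3.95
ee_pos: [0.6306, 0.2155, 0.249]
eef_rot: [0.679, 0.734, 0.0, 0.0]
wrist_force: [-0.5, 1.6, 0.4]
grip_width: 0.0855
grasp_force: 0.0
```

Request:
send_rows --pt "0 0 0 0" --pt "0 0 0 0" --pt "0 0 0 0" --pt "0 0 0 0" --pt "0 0 0 0" --pt "0 0 0 0" --pt "0 0 0 0" --pt "0 0 0 0" --pt "0 0 0 0" --claw 255

```text
clock: 4.7
ee_pos: [0.6308, 0.2155, 0.2487]
eef_rot: [0.679, 0.734, 0.0, 0.0]
wrist_force: [-0.0, 0.8, 3.5]
grip_width: 0.0208
grasp_force: 59.2
```

```bash
python3 - <<'E'
from h import *
local((.630,.215,.2485),4.3); print(sensors.sense()["wrist_force"],sensors.sense()["wrist_torque"])
S=viewer.camera("scene")
cv2.imwrite("pics/p3.png",cv2.resize(np.ascontiguousarray(S["frame"][140:240,240:340,::-1]),None,fx=6,fy=6,interpolation=cv2.INTER_CUBIC))
E
```

```text
ee [0.6308 0.2155 0.2487] az 4.47 shift [-0.4 -0.8  0.2] roll 0.17281822622227594
[-0.04910334  0.84422589  3.45797452] [ 0.02102047 -0.07722481  0.0218619 ]
```

View pics/p3.png

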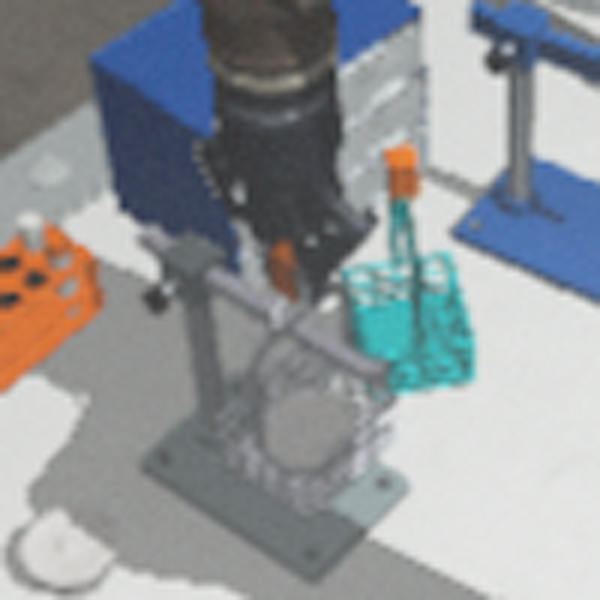

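Request:
send_rows --pt "0 0 -2 0" --pt "0 0 -4 0" --pt "0 0 -5 0" --pt "0 0 -5 0" --pt "0 0 -4 0" --pt "0 0 -2 0" --pt "0 0 0 0" --pt "0 0 0 0"

```text
clock: 5.42
ee_pos: [0.6307, 0.2155, 0.2704]
eef_rot: [0.679, 0.734, 0.0, 0.0]
wrist_force: [-0.1, 0.4, -2.7]
grip_width: 0.0217
grasp_force: 58.8
```

Request:
send_rows --pt "0 -3 0 0" --pt "0 -7 0 0" --pt "0 -11 0 0" --pt "0 -14 0 0" --pt "0 -14 0 0" --pt "0 -14 0 0" --pt "0 -14 0 0" --pt "0 -14 0 0" --pt "0 -14 0 0" --pt "0 -14 0 0" --pt "0 -9 0 0" --pt "0 -4 0 0"

```text
clock: 6.42
ee_pos: [0.4975, 0.205, 0.2707]
eef_rot: [0.679, 0.734, 0.0, -0.0]
wrist_force: [0.5, -0.0, -3.1]
grip_width: 0.0208
grasp_force: 58.9
```

```bash
python3 - <<'E'
from h import *
local((.500,.205,.270),4.3); print(sensors.sense()["wrist_force"],sensors.sense()["wrist_torque"])
S=viewer.camera("scene")
cv2.imwrite("pics/p4.png",cv2.resize(np.ascontiguousarray(S["frame"][140:280,240:400,::-1]),None,fx=4,fy=4,interpolation=cv2.INTER_CUBIC))
E
```

```text
ee [0.4975 0.205  0.2707] az 4.5 shift [-0.2  2.5  0.7] roll 0.19861112916620982
[ 0.49955005 -0.04485887 -3.13455667] [ 0.01402493 -0.02177974  0.01659981]
```

View pics/p4.png

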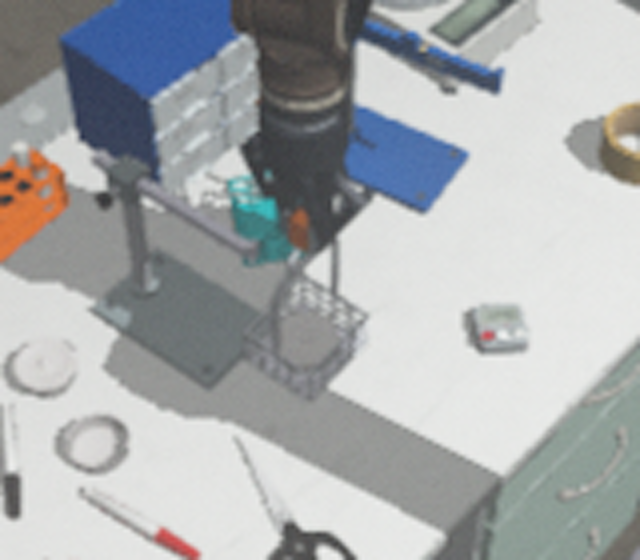

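Request:
send_rows --pt "-3 0 0 0" --pt "-7 -1 0 0" --pt "-11 -2 0 0" --pt "-15 -2 0 0" --pt "-19 -2 0 0" --pt "-20 -2 0 0" --pt "-20 -3 0 0" --pt "-20 -3 0 0" --pt "-20 -3 0 0" --pt "-20 -3 0 0" --pt "-20 -3 0 0" --pt "-20 -3 0 0"

```text
clock: 7.47
ee_pos: [0.4872, 0.0066, 0.2701]
eef_rot: [0.679, 0.734, -0.0, 0.0]
wrist_force: [0.6, 0.3, -1.4]
grip_width: 0.0213
grasp_force: 59.0
```

Request:
send_rows --pt "-20 -2 0 0" --pt "-20 -2 0 0" --pt "-20 -2 0 0" --pt "-20 -2 0 0" --pt "-20 -2 0 0" --pt "-18 -2 0 -1" --pt "-14 -1 0 -1" --pt "-10 0 0 -1" --pt "-6 0 0 -1" --pt "-2 0 0 -1" --pt "0 0 0 -0.7" --pt "0 0 0 0"

```text
clock: 8.47
ee_pos: [0.487, -0.1422, 0.2701]
eef_rot: [0.642, 0.767, -0.0, -0.0]
wrist_force: [0.1, -0.9, -2.4]
grip_width: 0.0216
grasp_force: 59.0
```

```bash
python3 - <<'E'
from h import *
d,_=local((.490,-.138,.270),10.2); print(sensors.sense()["wrist_force"])
T=viewer.camera("top");S=viewer.camera("scene")
a=T["frame"][120:240,340:460];b=S["frame"][130:250,280:440]
cv2.imwrite("pics/p5.png",np.hstack([cv2.resize(np.ascontiguousarray(i[:,:,::-1]),(342*i.shape[1]//120,342),interpolation=cv2.INTER_CUBIC) for i in(a,b)]))
# lip triangulation guess: check reprojection of lip-top points in scene
f=S["frame"].astype(int)
for X in([.539,-.1293,.208],[.5325,-.1305,.208],[.6225,-.1147,.2]): print(X,np.round(proj(S,np.array(X)),1),np.round(proj(T,np.array(X)),1))
bl=(f[:,:,2]>f[:,:,0]*1.6)&(f[:,:,2]>f[:,:,1]*1.2)
for r in range(150,172): c=np.where(bl[r,335:380])[0]+335; print(r,c.min() if len(c) else None,c.max() if len(c) else None)
E
```

```text
ee [ 0.487  -0.1422  0.2701] az 10.16 shift [3.6 3.7 0.1] roll -0.0391626961875744
[ 0.06943375 -0.92970593 -2.38362644]
[0.539, -0.1293, 0.208] [363.2 156.7] [421.2 200.7]
[0.5325, -0.1305, 0.208] [364.6 157.3] [421.6 202.8]
[0.6225, -0.1147, 0.2] [345.6 150.9] [415.7 174.9]
150 None None
151 None None
152 347 349
153 349 350
154 352 354
155 353 355
156 357 358
157 358 360
158 360 362
159 None None
160 None None
161 None None
162 None None
163 None None
164 None None
165 None None
166 None None
167 None None
168 None None
169 335 335
170 335 338
171 335 340
```

View pics/p5.png

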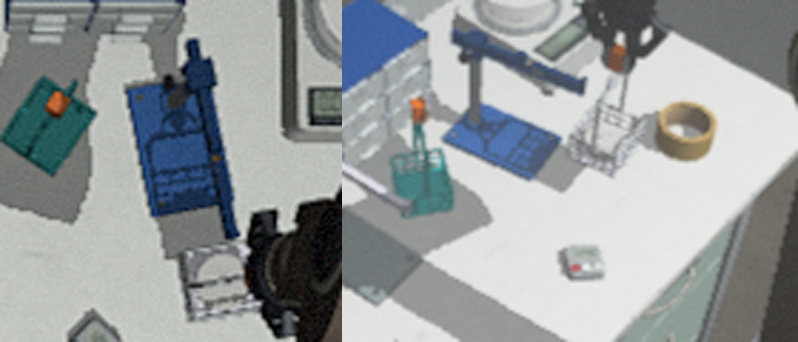

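Request:
send_rows --pt "1 3 0 0" --pt "1 7 0 0" --pt "1 10 0 0" --pt "0 12 0 0" --pt "0 12 0 0" --pt "0 12 0 0" --pt "0 12 0 0" --pt "0 12 0 0" --pt "0 9 0 0" --pt "0 6 0 0" --pt "0 2 0 0" --pt "0 0 0 0"

```text
clock: 9.57
ee_pos: [0.5826, -0.1216, 0.2699]
eef_rot: [0.641, 0.767, -0.0, -0.0]
wrist_force: [0.7, 0.1, -2.8]
grip_width: 0.0214
grasp_force: 59.0
```

Request:
send_rows --pt "0 0 2 0" --pt "0 0 4 0" --pt "0 0 5 0" --pt "0 0 3 0" --pt "0 0 2 0" --pt "0 0 1 0" --pt "0 0 1 0" --pt "0 0 0 0" --pt "0 0 0 0"

```text
clock: 10.32
ee_pos: [0.5821, -0.1218, 0.2524]
eef_rot: [0.642, 0.767, 0.0, 0.0]
wrist_force: [0.8, -0.8, -1.9]
grip_width: 0.0213
grasp_force: 59.0
```

```bash
python3 - <<'E'
from h import *
local((.582,-.1219,.2487),10.2); print(sensors.sense()["wrist_force"])
E
```

```text
ee [ 0.5821 -0.1218  0.2524] az 10.17 shift [-0.1 -0.1  3.7] roll -0.027040929685696824
[ 0.75907326 -0.78289499 -1.92651771]
```

Request:
send_rows --pt "0 0 1 0" --pt "0 0 1 0" --pt "0 0 0.5 0" --pt "0 0 0.5 0" --pt "0 0 0 0" --pt "0 0 0 0"

```text
clock: 10.82
ee_pos: [0.5821, -0.1217, 0.2493]
eef_rot: [0.642, 0.767, -0.0, -0.0]
wrist_force: [0.1, -0.2, -1.0]
grip_width: 0.0211
grasp_force: 59.0
```

Request:
send_rows --pt "0 0 0.4 0" --pt "0 0 0.3 0" --pt "0 0 0 0" --pt "0 0 0 0" --pt "0 0 0 0"

```text
clock: 11.23
ee_pos: [0.5821, -0.1217, 0.2488]
eef_rot: [0.642, 0.767, 0.0, 0.0]
wrist_force: [0.8, -0.1, 0.3]
grip_width: 0.021
grasp_force: 59.2
```

Request:
send_rows --pt "0 1 0 0" --pt "0 3 0 0" --pt "0 4 0 0" --pt "0 4 0 0" --pt "0 4 0 0" --pt "0 4 0 0" --pt "0 4 0 0" --pt "0 4 0 0" --pt "0 3 0 0" --pt "0 2 0 0" --pt "0 1 0 0" --pt "0 0 0 0"

```text
clock: 12.23
ee_pos: [0.616, -0.1157, 0.2487]
eef_rot: [0.642, 0.767, 0.0, 0.0]
wrist_force: [-2.1, -0.0, 2.6]
grip_width: 0.0212
grasp_force: 59.7
```

Request:
send_rows --pt "0 1 0 0" --pt "0 1 0 0" --pt "0 1 0 0" --pt "0 1 0 0" --pt "0 0 0 0" --pt "0 0 0 0"

```text
clock: 12.73
ee_pos: [0.6198, -0.115, 0.2486]
eef_rot: [0.642, 0.767, 0.0, 0.0]
wrist_force: [-1.5, -0.3, 2.4]
grip_width: 0.0214
grasp_force: 59.7
```

Request:
send_rows --pt "0 1 0 0" --pt "0 1 0 0" --pt "0 1 0 0" --pt "0 0 0 0" --pt "0 0 0 0"

```text
clock: 13.15
ee_pos: [0.6221, -0.1145, 0.2483]
eef_rot: [0.642, 0.767, -0.0, -0.0]
wrist_force: [-4.4, -0.2, 1.0]
grip_width: 0.0212
grasp_force: 59.6
```

Request:
send_rows --pt "0 1 0 0" --pt "0 1 0 0" --pt "0 0 0 0" --pt "0 0 0 0"

```text
clock: 13.48
ee_pos: [0.6249, -0.114, 0.2482]
eef_rot: [0.642, 0.767, 0.0, -0.0]
wrist_force: [0.0, 0.2, -1.7]
grip_width: 0.0211
grasp_force: 59.0
```

Request:
send_rows --pt "0 1 0 0" --pt "0 0 0 0" --pt "0 0 0 0"

```text
clock: 13.73
ee_pos: [0.6255, -0.1139, 0.2485]
eef_rot: [0.642, 0.767, 0.0, 0.0]
wrist_force: [0.2, 0.0, -1.0]
grip_width: 0.0217
grasp_force: 59.0
```

Request:
send_rows --pt "0 1 0 0" --pt "0 0 0 0" --pt "0 0 0 0"

```text
clock: 13.98
ee_pos: [0.6263, -0.1138, 0.2486]
eef_rot: [0.642, 0.767, -0.0, -0.0]
wrist_force: [-0.9, -0.1, -2.3]
grip_width: 0.0212
grasp_force: 59.1
```

Request:
send_rows --pt "0 0.7 0 0" --pt "0 0 0 0" --pt "0 0 0 0"

```text
clock: 14.23
ee_pos: [0.6265, -0.1138, 0.2485]
eef_rot: [0.642, 0.767, -0.0, -0.0]
wrist_force: [-1.9, -0.2, -0.8]
grip_width: 0.0214
grasp_force: 59.3
```

Request:
send_rows --pt "0 0.4 1 0" --pt "0 0 0.5 0" --pt "0 0 0 0" --pt "0 0 0 0"

```text
clock: 14.57
ee_pos: [0.6266, -0.1138, 0.2473]
eef_rot: [0.642, 0.767, -0.001, -0.0]
wrist_force: [-5.5, -1.0, 0.2]
grip_width: 0.0213
grasp_force: 59.7
```

Request:
send_rows --pt "0 0 1 0" --pt "0 0 0 0" --pt "0 0 0 0"

```text
clock: 14.82
ee_pos: [0.6266, -0.1139, 0.2463]
eef_rot: [0.642, 0.767, -0.001, -0.0]
wrist_force: [-5.7, -0.0, 0.5]
grip_width: 0.0216
grasp_force: 59.6
```

Request:
send_rows --pt "0 0 1 0" --pt "0 0 0 0" --pt "0 0 0 0"

```text
clock: 15.07
ee_pos: [0.6267, -0.1139, 0.2454]
eef_rot: [0.642, 0.767, -0.001, -0.0]
wrist_force: [-5.6, -1.1, 0.7]
grip_width: 0.0214
grasp_force: 59.7
```

Request:
send_rows --pt "0 0 1 0" --pt "0 0 0 0" --pt "0 0 0 0"

```text
clock: 15.32
ee_pos: [0.6267, -0.1139, 0.245]
eef_rot: [0.642, 0.767, -0.0, 0.0]
wrist_force: [-5.5, -1.3, 5.4]
grip_width: 0.021
grasp_force: 60.1
```

Request:
send_rows --pt "0 0 1 0" --pt "0 0 0 0" --pt "0 0 0 0"

```text
clock: 15.57
ee_pos: [0.6267, -0.1139, 0.2448]
eef_rot: [0.642, 0.767, -0.0, 0.001]
wrist_force: [-7.3, 0.0, 7.4]
grip_width: 0.0216
grasp_force: 60.5
```

Request:
send_rows --pt "0 -0.2 0.5 0" --pt "0 0 0 0" --pt "0 0 0 0"

```text
clock: 15.82
ee_pos: [0.6267, -0.1139, 0.2448]
eef_rot: [0.642, 0.767, 0.0, 0.001]
wrist_force: [-6.7, -0.4, 8.8]
grip_width: 0.0211
grasp_force: 60.7
```

Request:
send_rows --pt "0 -0.1 0.5 0" --pt "0 0 0 0" --pt "0 0 0 0"

```text
clock: 16.07
ee_pos: [0.6267, -0.1139, 0.2447]
eef_rot: [0.642, 0.767, 0.0, 0.001]
wrist_force: [-6.9, -1.6, 11.0]
grip_width: 0.0215
grasp_force: 60.9
```

Request:
send_rows --pt "0 -0.5 0.4 0" --pt "0 0 0 0" --pt "0 0 0 0"

```text
clock: 16.32
ee_pos: [0.6266, -0.1139, 0.2444]
eef_rot: [0.642, 0.767, 0.001, 0.002]
wrist_force: [-5.7, -1.1, 10.4]
grip_width: 0.0211
grasp_force: 60.7
```

Request:
send_rows --pt "0 0 0.4 0" --pt "0 0 0 0" --pt "0 0 0 0"

```text
clock: 16.57
ee_pos: [0.6266, -0.114, 0.2441]
eef_rot: [0.642, 0.767, 0.001, 0.002]
wrist_force: [-6.0, 0.6, 11.3]
grip_width: 0.0211
grasp_force: 60.9
```

Request:
send_rows --pt "0 0 0.5 0" --pt "0 0 0 0" --pt "0 0 0 0"

```text
clock: 16.82
ee_pos: [0.6266, -0.114, 0.2437]
eef_rot: [0.642, 0.767, 0.001, 0.002]
wrist_force: [-5.8, 0.2, 12.0]
grip_width: 0.0214
grasp_force: 61.0
```

Request:
send_rows --pt "0 0 0.5 0" --pt "0 0 0 0" --pt "0 0 0 0"

```text
clock: 17.07
ee_pos: [0.6266, -0.114, 0.2433]
eef_rot: [0.642, 0.767, 0.001, 0.002]
wrist_force: [-6.6, -0.1, 11.8]
grip_width: 0.0214
grasp_force: 61.0
```

Request:
send_rows --pt "0 0 0.5 0" --pt "0 0 0 0" --pt "0 0 0 0"

```text
clock: 17.32
ee_pos: [0.6266, -0.114, 0.2429]
eef_rot: [0.642, 0.767, 0.001, 0.002]
wrist_force: [-6.3, -0.3, 12.2]
grip_width: 0.021
grasp_force: 61.1
```

Request:
send_rows --pt "0 -0.5 0.4 0" --pt "0 0 0 0" --pt "0 0 0 0"

```text
clock: 17.57
ee_pos: [0.6266, -0.1141, 0.2424]
eef_rot: [0.642, 0.767, 0.001, 0.002]
wrist_force: [-4.9, -1.4, 11.6]
grip_width: 0.0212
grasp_force: 60.7
```

Request:
send_rows --pt "0 -0.2 0.5 0" --pt "0 0 0 0" --pt "0 0 0 0"

```text
clock: 17.82
ee_pos: [0.6265, -0.1141, 0.242]
eef_rot: [0.642, 0.767, 0.001, 0.002]
wrist_force: [-4.8, -0.0, 10.6]
grip_width: 0.0211
grasp_force: 60.9
```

Request:
send_rows --pt "0 0 0.5 0" --pt "0 0 0.5 0" --pt "0 0 0 0" --pt "0 0 0 0"

```text
clock: 18.15
ee_pos: [0.6265, -0.1141, 0.2407]
eef_rot: [0.642, 0.767, 0.001, 0.002]
wrist_force: [-3.9, -1.2, 7.9]
grip_width: 0.0214
grasp_force: 60.5
```

Request:
send_rows --pt "0 0 0.5 0" --pt "0 0 0.5 0" --pt "0 0 0 0" --pt "0 0 0 0"

```text
clock: 18.48
ee_pos: [0.6265, -0.1141, 0.2379]
eef_rot: [0.642, 0.767, 0.001, 0.001]
wrist_force: [-0.7, -1.9, 1.1]
grip_width: 0.0213
grasp_force: 59.5
```

Request:
send_rows --pt "0 0 0.5 0" --pt "0 0 0.5 0" --pt "0 0 0 0" --pt "0 0 0 0"

```text
clock: 18.82
ee_pos: [0.6261, -0.1137, 0.2354]
eef_rot: [0.642, 0.767, 0.0, -0.0]
wrist_force: [0.5, -0.7, -1.6]
grip_width: 0.0215
grasp_force: 59.2
```

Request:
send_rows --pt "0 0 0.5 0" --pt "0 0 0 0" --pt "0 0 0 0"

```text
clock: 19.07
ee_pos: [0.6261, -0.1138, 0.2353]
eef_rot: [0.642, 0.767, 0.0, -0.0]
wrist_force: [0.3, 0.9, -0.8]
grip_width: 0.0215
grasp_force: 59.3
```

Request:
send_rows --pt "0 0 0.4 0" --pt "0 0 0 0" --pt "0 0 0 0"

```text
clock: 19.32
ee_pos: [0.6261, -0.1138, 0.2353]
eef_rot: [0.642, 0.767, 0.0, 0.0]
wrist_force: [0.3, 1.0, 1.4]
grip_width: 0.0216
grasp_force: 59.5
```

Request:
send_rows --pt "0 0 0 0" --pt "0 0 0 0" --pt "0 0 0 0" --pt "0 0 0 0" --pt "0 0 0 0" --pt "0 0 0 0" --pt "0 0 0 0" --pt "0 0 0 0" --pt "0 0 0 0" --pt "0 0 0 0" --claw 0

```text
clock: 20.15
ee_pos: [0.626, -0.1139, 0.235]
eef_rot: [0.642, 0.767, -0.0, 0.0]
wrist_force: [-0.4, 0.8, 1.6]
grip_width: 0.0851
grasp_force: 0.0
```

Request:
send_rows --pt "0 0 -4 0" --pt "0 0 -10 0" --pt "0 0 -16 0" --pt "0 0 -20 0" --pt "0 0 -20 0" --pt "0 0 -20 0" --pt "0 0 -15 0" --pt "0 0 -8 0" --pt "0 0 0 0"

```text
clock: 20.9
ee_pos: [0.6264, -0.1139, 0.3513]
eef_rot: [0.642, 0.767, 0.001, 0.002]
wrist_force: [0.2, -0.4, 0.0]
grip_width: 0.0854
grasp_force: 0.0
```

Request:
send_rows --pt "10 0 0 0" --pt "20 0 0 0" --pt "25 0 0 0" --pt "25 0 0 0" --pt "25 0 0 0" --pt "25 0 0 0" --pt "20 0 0 0" --pt "10 0 0 0" --pt "0 0 0 0" --pt "0 0 0 0" --pt "0 0 0 0" --pt "0 0 0 0"

```text
clock: 21.9
ee_pos: [0.5979, 0.0426, 0.3478]
eef_rot: [0.642, 0.767, -0.0, -0.0]
wrist_force: [-0.3, 0.1, -0.0]
grip_width: 0.0853
grasp_force: 0.0
```

```bash
python3 - <<'E'
from h import *
T=viewer.camera("top");S=viewer.camera("scene")
a=T["frame"][120:240,340:460];b=S["frame"][110:230,280:440]
cv2.imwrite("pics/p6.png",np.hstack([cv2.resize(np.ascontiguousarray(i[:,:,::-1]),(342*i.shape[1]//120,342),interpolation=cv2.INTER_CUBIC) for i in(a,b)]))
X=np.array([.6262,-.1138,.235]);print(proj(S,X),orange(S,(330,120,365,160)),proj(T,X+[0,0,.016]),orange(T,(405,160,430,190)))
E
```

```text
(np.float64(345.2049979316718), np.float64(144.42247701642185)) [(array([346. , 144.5]), ((7.0, 2.0), 90.0), 9.5)] (np.float64(418.8501737834765), np.float64(171.60672793928438)) []
```

View pics/p6.png

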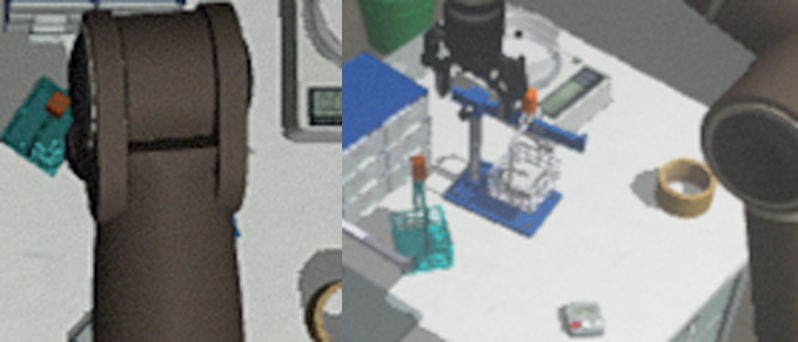

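The basket hangs upright in the notch on the blue arm. Its orange grip is at scene pixel (346, 144.5), and I predicted (345, 144) for the home height. The dish is inside and the gripper is clear.

```bash
python3 -c "
from workcell import order
print(order.sign_off())"
```

```text
the job is handed in; nothing more can be done
None
```

I handed the job in at about 22 s: the basket hangs level at the bottom of the blue arm's notch, under the catch, with the dish inside and the gripper clear; the sign-off returned no verdict.

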